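Move a damper cartridge between push-push nests

TASK

The damper cartridge with the brass cap has been bled and sits locked down in the blue-ringed nest. Press it once so the push-push latch lets it rise, lift it out, put it in the orange-ringed nest and press it down until that nest locks it, leaving the blue nest empty and raised. Press gently by feel: more than about 20 N on a nest damages its seat, and leave the other parts on the bench where they are.

Things in the scene. Friction and masses are not known exactly. Their poses are not given: they have to be found in the camera images.
- cartridge_center (a point): aluminium cylinder 50 mm in diameter and 50 mm long with a brass cap on top and two black seal bands, foot chamfered 4 mm, about 0.2 kg, standing upright in the blue-ringed nest. This point is its centre, 25 mm above its foot and 25 mm below its flat top; z is its axis, up. Locked down it cannot be gripped (no gap beside it); pressing on its top within the bore works with the closed fingers.
- bleed_nest_mouth (a point): steel-grey block 110 x 110 x 82 mm fixed to the bench, with a blue ring around the round mouth of a vertical bore (53 mm bore, edge broken by a 3 mm chamfer). This point is the centre of the mouth, at the block's top face; z up. The cartridge starts here, locked down.
- test_nest_mouth (a point): steel-grey block 110 x 110 x 82 mm fixed to the bench, with an orange ring around the round mouth of a vertical bore (53 mm bore, edge broken by a 3 mm chamfer). This point is the centre of the mouth, at the block's top face; z up. It starts empty and raised. Same make as the blue-ringed nest.
- bleed_seat (a joint): Depth in m of the spring seat (black 47 mm disc) in the blue-ringed nest. 0 = raised: its face is 26.5 mm below the mouth and a cartridge on it stands 23.5 mm out of the block. About 0.024 = locked: the cartridge's top is then about level with the block's top face. It starts locked. Spring: 5.5 N raised, 7 N locked, 8 N at the deepest, 1 N more while moving at 15 mm/s, less the cartridge's weight (about 2 N).
- test_seat (a joint): Depth in m of the spring seat (black 47 mm disc) in the orange-ringed nest. 0 = raised: its face is 26.5 mm below the mouth and a cartridge on it stands 23.5 mm out of the block. About 0.024 = locked: the cartridge's top is then about level with the block's top face. It starts raised and empty. Spring: 5.5 N raised, 7 N locked, 8 N at the deepest, 1 N more while moving at 15 mm/s, less the cartridge's weight (about 2 N).
- bleed_nest: The blue-ringed nest; origin under the block, on the bench. Push-push latch: pressing 6 to 18 mm past the locked depth and letting go swaps raised and locked; a shorter press changes nothing. How far past varies unseen from nest to nest and day to day. The swap is sure once the seat meets its end stop: the force then climbs by 6 to 8 N per mm from 5 to 8 N.
- test_nest: The orange-ringed nest; origin under the block, on the bench. Push-push latch: pressing 6 to 18 mm past the locked depth and letting go swaps raised and locked; a shorter press changes nothing. How far past varies unseen from nest to nest and day to day. The swap is sure once the seat meets its end stop: the force then climbs by 6 to 8 N per mm from 5 to 8 N.
- cartridge: The same cartridge; origin at the centre of its foot.
- old_cartridge: worn damper cartridge of the same shape, dark grey with a black cap, standing in the white tray; origin under its centre. Leave alone.
- piston: small brass piston, 40 mm across, 24 mm tall, in the white tray; origin under its centre. Leave alone.
- coil_spring: black suspension coil spring standing on the bench, 72 mm across, 120 mm tall; origin under its centre. Leave alone.
- beaker: empty glass beaker, 84 mm across, 100 mm tall; origin under its centre. Leave alone.
- spanner: steel spanner lying on the bench. Leave alone.
There are look-alikes about, which are no part of the job. Of the things like the cartridge, leave any that is pink or purple; of the rest the larger one is meant.

How it is judged:
By the outcome, as a careful person would: the job done as asked, in the order asked, and still so for the second after the job is handed in, with the robot touching nothing.
It also fails if it takes over 54 s, if anything falls off the work surface, if the arm or the gripper's body presses on something with over 40 N, if the wrist force passes 120 N, or if a joint passes its speed limit or range.

ROBOT

A 6-joint arm with a two-finger parallel gripper is mounted at the origin on the work surface. World frame = base frame: x ahead of the robot, y to its left, z up, the work surface at z = 0. Lengths are in m, angles in rad, forces in N, time in s.
With the tool pointing down it reaches from about 0.25 to 0.725 m from the base axis. Payload 4 kg.
Tool frame: the origin (TCP) lies on the centre line of the jaws, within the pads' length; the fingertips stand 11 mm ahead of it and the grasp point (between the pads) lies 8 mm behind it; z points along the fingers, x is the direction in which the jaws open and shut, and the axes are right-handed (so a half turn about z gives the same grasp; the last joint's range is limited). The gripper opens to 85 mm and grips with 20 to 120 N. Pads are 22 mm wide; open, the fingers measure 114 mm over their backs; the gripper's body (76 mm by 85 mm) begins 54 mm behind the grasp point. The pads swing forward as they close: fully open they stand 13 mm farther back than shut.
Start: joints at [-1.12, 0.241, 0.005, 1.335, 0, 1.571], TCP at [0.218, -0.45, 0.242] pointing down, gripper open.
Joint ranges: [-2.72, 2.72], [-1.05, 1.87], [-1.09, 1.28], [-1.99, 2.15], [-1.42, 1.44], [-3.14, 3.14]. Speed limits (rad/s): [2.79, 2.79, 3.14, 3.14, 3.14, 3.14].

INTERFACE

Orientations are given as a unit quaternion [x, y, z, w].
In Python, from workcell import bot, viewer, order gives the robot as it stands. The module is installed in compiled form; this text tells all that it offers.
- The arm moves only by the tool send_rows, never from a script. Its argument "increments" is a list that holds one entry, the list of rows, each a list of 4 numbers: the shift along the tool's x, y, z in m, then the turn about the tool's z in degrees. A call has exactly 8 rows; each row shifts and turns the pose as measured when the row begins, along the tool's axes as they then stand; what a row does not reach is not made up. A row lasts 1/10 s, in which the tool goes at most 50 mm and 8.59 degrees, less where a joint would pass 70% of its speed; a pose out of reach is approached as far as the arm can. A call is refused whole if a number of a shift passes 0.05 or a number of a turn 8.59, either way. A call with a gripper value outside its range is refused whole. "hand" is the closure, from -1 (fully open) to 1 (shut), so that 0 is half open, set as the call begins (left out, the last holds). The fingers move at their own pace and stop on an object; the grip force is fixed at half the most. Time passes only in rows, so rows that do not move let the fingers close, or fill a call up. It gives the time, the measured TCP pose, the force and the opening at its end, in the units of the state.
- bot.get_obs(): the state, without advancing time (a new reading comes with each control period).
- viewer.camera(name): name is "scene" or "side" or "wrist"; returns a dict with "image" (384x512x3 uint8, red, green, blue), "range_z" (384x512 float32, m along the optical axis (not along the pixel's ray), 0 where there is no reading), "camera_matrix" (3x3 intrinsics, pixels), "dist" ([k1, k2, p1, p2, k3] as OpenCV has them; the pictures are not rectified), "eye" and "rotation" of the camera in the world. Camera axes: x right, y down, z forward; pixel columns grow to the right and rows downward; lengths in m; the calibration is good to about 2 mm. A picture is of the moment at which its call begins.
- order.job_done(): hands the job in, once; it reports no verdict.
The state is a dict: "clock": time; "joint_pos": joint angles; "joint_vel": joint speeds; "tau": joint torques, N m; "eef_pos": TCP position; "tool_rot": TCP orientation; "ft_force": force on the tool from outside, world axes, zero at the start; "ft_torque": the same for the moment, N m; "grip_width": finger opening in m.
Only numpy, scipy, OpenCV 4.12 (cv2) and the standard library are available. Lean on these libraries where they do the work, as an engineer would, in place of code of your own. Each camera call takes 0.05 s, during which the arm holds its last target.

## Working session

There is one attempt and no reset: what is moved stays moved. The work goes in short steps, Python scripts to look and compute and a tool call to move; the robot and the scene stay as the last step left them, time stands still between calls to the robot, and variables do not carry over. Pictures are saved under pics/ and viewed, and the job is handed in when it is done.

Besides the shell and the picture viewer there is one more tool, called as name(argument=value, ...) on one line, values as JSON. send_rows: Moves the arm, as the interface text tells. Its arguments: {"type":"object","properties":{"increments":{"type":"array","items":{"type":"array","items":{"type":"array","items":{"type":"number"}}}},"hand":{"type":"number"}},"required":["increments"]}

```bash
mkdir -p pics; python3 - <<'E'
from workcell import bot, viewer, order
import cv2,numpy as np
o=bot.get_obs()
for k,v in o.items(): print(k,np.round(v,4))
for n in ["scene","side","wrist"]:
    c=viewer.camera(n); cv2.imwrite(f"pics/{n}0.png",c["image"][:,:,::-1]); np.savez(f"{n}0.npz",**c)
    print(n,c["camera_matrix"].round(1).tolist(),c["dist"],c["eye"],np.round(c["rotation"],3).tolist())
E
```

```text
clock 0.0
joint_pos [-1.12    0.2414  0.0037  1.3352 -0.      1.5708]
joint_vel [ 0.      0.     -0.0001  0.0024 -0.0011 -0.0002]
tau [ 6.00000e-04 -3.72318e+01  2.52408e+01  1.68000e-02 -1.00000e-04
 -0.00000e+00]
eef_pos [ 0.2176 -0.4495  0.2414]
tool_rot [ 8.473e-01 -5.312e-01 -9.000e-04 -5.000e-04]
ft_force [-0.2836  0.2528 -0.0937]
ft_torque [ 0.0124 -0.0324  0.054 ]
grip_width 0.0853
scene [[390.6, 0.0, 250.4], [0.0, 390.6, 190.3], [0.0, 0.0, 1.0]] [-0.01443367  0.          0.          0.          0.        ] [1.10300058 0.71915474 0.9045479 ] [0.272, 0.87, -0.39, -0.128]
side [[409.1, 0.0, 259.0], [0.0, 409.1, 193.9], [0.0, 0.0, 1.0]] [-0.05048469  0.          0.          0.          0.        ] [ 0.39188612 -0.87029768  0.71191436] [0.888, -0.079, 0.043, -0.45]
wrist [[292.2, 0.0, 257.9], [0.0, 292.2, 186.5], [0.0, 0.0, 1.0]] [-0.03338303  0.          0.          0.          0.        ] [ 0.27939611 -0.41866956  0.37288721] [0.839, -0.526, -0.073, 0.116]
```

View pics/scene0.png

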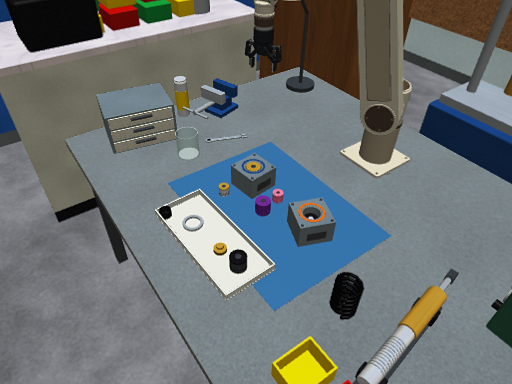

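View pics/side0.png

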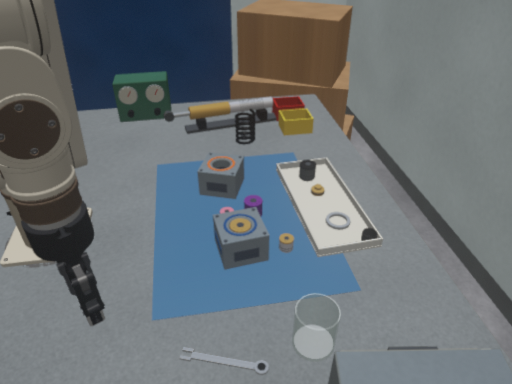

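View pics/wrist0.png

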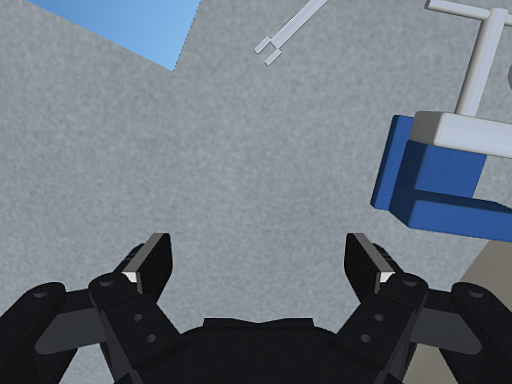

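The scene view shows the blue-ringed nest at (254,167) with the brass cap in it, and the orange-ringed nest at (313,213), empty. 

Things that could be taken for the cartridge: 
- brass cap in the blue ring (254,166)
- small brass-capped piece on the mat (224,188)
- purple (263,205)
- pink (278,195)
- piston in the tray (220,248)
- old black-capped cartridge (238,260)

By the description I choose (254,166). Next: a close crop and a measurement.

```bash
cat > h.py <<'E'
import numpy as np,cv2
from scipy.spatial.transform import Rotation as R
def cast(c,uv,z):
    uv=np.array(uv,float).reshape(-1,1,2)
    n=cv2.undistortPoints(uv,c["camera_matrix"],c["dist"]).reshape(-1,2)
    d=np.c_[n,np.ones(len(n))]@R.from_quat(c["rotation"]).as_matrix().T
    e=c["eye"]; return e+d*((z-e[2])/d[:,2])[:,None]
def depthpts(c,uv):
    uv=np.array(uv,int); z=c["range_z"][uv[:,1],uv[:,0]]
    n=cv2.undistortPoints(uv.astype(float).reshape(-1,1,2),c["camera_matrix"],c["dist"]).reshape(-1,2)
    return (np.c_[n,np.ones(len(n))]*z[:,None])@R.from_quat(c["rotation"]).as_matrix().T+c["eye"]
def masks(c):
    hsv=cv2.cvtColor(c["image"],cv2.COLOR_RGB2HSV); return hsv
def circ(P):
    A=np.c_[2*P[:,:2],np.ones(len(P))]; s=np.linalg.lstsq(A,(P[:,:2]**2).sum(1),rcond=None)[0]
    return s[0],s[1],np.sqrt(s[2]+s[0]**2+s[1]**2)
E
python3 - <<'E'
from h import *
for n,bx,ox in [("scene",(225,145,285,200),(285,192,340,245)),("side",(210,205,270,268),(195,150,248,198))]:
    c=dict(np.load(n+"0.npz")); im=c["image"]; hsv=masks(c)
    print(n,R.from_quat(c["rotation"]).as_matrix()[:,2].round(3))
    for nm,b,lo,hi in [("blue",bx,(95,120,40),(125,255,255)),("orange",ox,(5,130,100),(20,255,255))]:
        m=cv2.inRange(hsv,lo,hi); k=np.zeros_like(m); k[b[1]:b[3],b[0]:b[2]]=m[b[1]:b[3],b[0]:b[2]]
        nc,l,st,ce=cv2.connectedComponentsWithStats(k)
        for i in range(1,nc):
            if st[i,4]<40: continue
            ys,xs=np.where(l==i); P=cast(c,np.c_[xs,ys],.082)
            q=depthpts(c,np.c_[xs,ys])
            print(nm,st[i],P.mean(0).round(4),'ext',np.ptp(P[:,:2],axis=0).round(4),'mid',((P.max(0)+P.min(0))/2).round(4),'depthmed',np.median(q,0).round(4))
    cr=im[bx[1]-20:bx[3]+20,bx[0]-40:bx[2]+40]
    cv2.imwrite(f"pics/crop_{n}.png",cv2.resize(cr,None,fx=5,fy=5,interpolation=cv2.INTER_CUBIC)[:,:,::-1])
E
```

```text
scene [-0.435 -0.609 -0.664]
blue [ 225  145   60   55 1317] [ 0.4823 -0.1065  0.082 ] ext [0.3047 0.2755] mid [ 0.4997 -0.0812  0.082 ] depthmed [ 0.4032 -0.1943  0.0006]
blue [242 159  23  15  98] [ 0.4855 -0.1344  0.082 ] ext [0.0771 0.0792] mid [ 0.4842 -0.1346  0.082 ] depthmed [ 0.487  -0.1328  0.083 ]
orange [298 203  28  19 139] [0.4692 0.1479 0.082 ] ext [0.0805 0.0801] mid [0.4685 0.147  0.082 ] depthmed [0.4713 0.1496 0.0827]
side [ 0.148  0.793 -0.591]
blue [210 205  34  63 462] [ 0.4245 -0.1648  0.082 ] ext [0.0998 0.2168] mid [ 0.4516 -0.1578  0.082 ] depthmed [ 4.203e-01 -9.700e-02  2.000e-04]
blue [262 205   8  27 149] [ 0.5513 -0.1139  0.082 ] ext [0.0261 0.0992] mid [ 0.5528 -0.1221  0.082 ] depthmed [ 5.709e-01 -1.540e-02  4.000e-04]
blue [224 214  33  22 101] [ 0.4806 -0.1396  0.082 ] ext [0.0759 0.0765] mid [ 0.4829 -0.1354  0.082 ] depthmed [ 0.476  -0.1423  0.0826]
blue [240 260  30   8 115] [ 0.503  -0.2742  0.082 ] ext [0.064 0.02 ] mid [ 0.4956 -0.2733  0.082 ] depthmed [ 5.203e-01 -1.967e-01  3.000e-04]
```

View pics/crop_side.png

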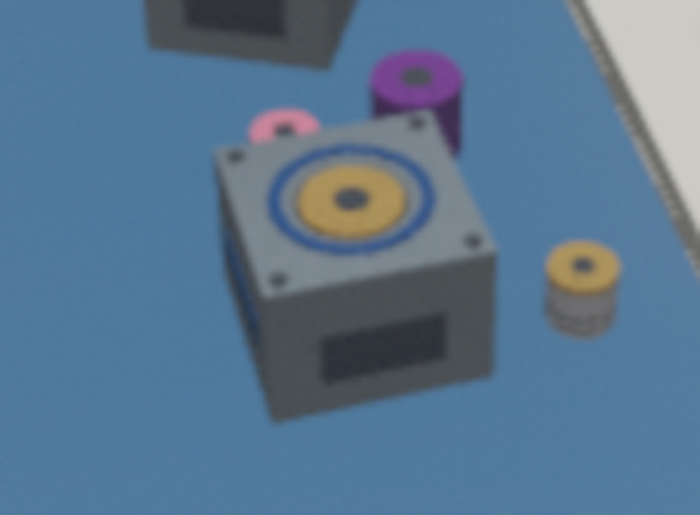

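The crop confirms the choice: brass cap flush in the blue ring, clearly larger than the stray small brass-capped piece on the mat. The rings measure at about (0.4835,-0.135) and (0.4685,0.147). Their outer diameter is about 78 mm and z about 0.083, in line with the 82 mm block height.

send_rows(increments=[[[-0.02, -0.045, 0, 0], [-0.02, -0.045, 0, 0], [-0.02, -0.045, 0, 0], [-0.02, -0.045, 0, 0], [-0.02, -0.045, 0, 0], [-0.02, -0.045, 0, 0], [-0.02, -0.045, 0, 0], [0, 0, 0, 0]]], hand=1)

```text
clock: 0.95
eef_pos: [0.4456, -0.1817, 0.2387]
tool_rot: [0.845, -0.535, -0.002, -0.001]
ft_force: [0.1, 1.0, -0.3]
grip_width: -0.0001
```

```bash
cat > look.py <<'E'
import sys
from h import *
from workcell import bot,viewer
n=sys.argv[1]
o=bot.get_obs(); c=viewer.camera("wrist"); np.savez(f"w{n}.npz",**c)
cv2.imwrite(f"pics/w{n}.png",c["image"][:,:,::-1])
M=R.from_quat(o["tool_rot"]).as_matrix()
print(o["clock"],o["eef_pos"],o["ft_force"].round(2) if hasattr(o["ft_force"],'round') else o["ft_force"],"\nx",M[:,0].round(3),"y",M[:,1].round(3),"z",M[:,2].round(3))
E
python3 look.py 1
```

```text
0.95 [ 0.44558881 -0.18172051  0.2386689 ] [ 0.13  1.03 -0.28] 
x [ 0.428 -0.904 -0.004] y [-0.904 -0.428  0.001] z [-0.002  0.003 -1.   ]
```

View pics/w1.png

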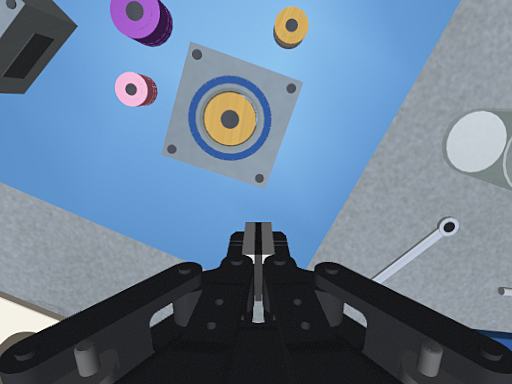

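```bash
cat > ring.py <<'E'
import sys
from h import *
f,col=sys.argv[1:3]; z=float(sys.argv[3]) if len(sys.argv)>3 else .082
rng={"blue":((105,150,40),(125,255,220)),"orange":((4,150,100),(14,255,255)),"brass":((15,90,100),(26,255,255))}[col]
c=dict(np.load(f)); m=cv2.inRange(masks(c),*rng)
cs,_=cv2.findContours(m,cv2.RETR_EXTERNAL,cv2.CHAIN_APPROX_NONE)
for k in cs:
    if cv2.contourArea(k)<300: continue
    P=cast(c,k.reshape(-1,2)+0.0,z); x,y,r=circ(P)
    res=np.std(np.hypot(P[:,0]-x,P[:,1]-y)-r)
    u,v=k.reshape(-1,2).mean(0)
    print(col,"px",u.round(),v.round(),"c",round(x,4),round(y,4),"r",round(r,4),"res",res.round(4))
E
python3 ring.py w1.npz blue; python3 ring.py w1.npz brass .082
python3 - <<'E'
from h import *
c=dict(np.load("w1.npz"));print(c["eye"]);
print(depthpts(c,[[205,75],[255,165],[245,118],[230,105],[90,280]]).round(4))
E
```

```text
blue px 229.0 118.0 c 0.4831 -0.1319 r 0.0391 res 0.0005
brass px 229.0 118.0 c 0.4834 -0.1318 r 0.0247 res 0.0003
brass px 291.0 25.0 c 0.5818 -0.1483 r 0.0148 res 0.0003
[ 0.50778036 -0.1515079   0.37003578]
[[ 0.5102 -0.095   0.0816]
 [ 0.4529 -0.1734  0.0818]
 [ 0.4904 -0.1451  0.081 ]
 [ 0.4954 -0.1271  0.0812]
 [ 0.1763 -0.0327 -0.0013]]
```

send_rows(increments=[[[-0.01, -0.0185, 0.01, 0], [-0.01, -0.0185, 0.03, 0], [-0.009, -0.018, 0.04, 0], [0, 0, 0.035, 0], [0, 0, 0.01, 0], [0, 0, 0.005, 0], [0, 0, 0, 0], [0, 0, 0, 0]]])

```text
clock: 1.8
eef_pos: [0.4801, -0.1402, 0.1077]
tool_rot: [0.842, -0.54, 0.0, 0.002]
ft_force: [0.2, 1.5, 0.1]
grip_width: 0.0003
```

```bash
python3 look.py 2; python3 ring.py w2.npz brass; python3 ring.py w2.npz blue
```

```text
1.8 [ 0.48008811 -0.14024949  0.10768763] [0.2  1.5  0.12] 
x [ 0.417 -0.909  0.002] y [-0.909 -0.417  0.002] z [-0.001 -0.003 -1.   ]
brass px 247.0 209.0 c 0.4865 -0.1295 r 0.0208 res 0.0066
brass px 342.0 53.0 c 0.5825 -0.1387 r 0.0135 res 0.0002
blue px 247.0 199.0 c 0.4834 -0.1315 r 0.0371 res 0.0029
```

View pics/w2.png

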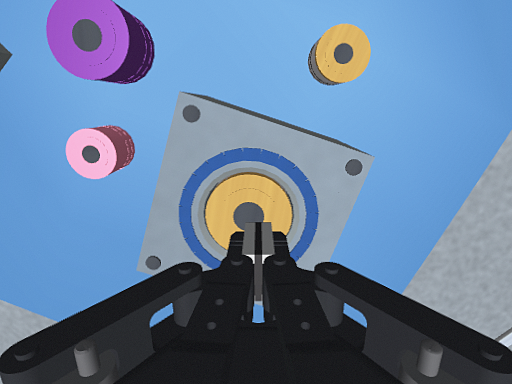

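send_rows(increments=[[[-0.003, -0.003, 0, 0], [-0.002, -0.002, 0, 0], [-0.001, -0.001, 0.003, 0], [0, 0, 0.004, 0], [0, 0, 0.004, 0], [0, 0, 0.002, 0], [0, 0, 0.001, 0], [0, 0, 0, 0]]])

```text
clock: 2.65
eef_pos: [0.4858, -0.1325, 0.0962]
tool_rot: [0.842, -0.54, 0.004, 0.0]
ft_force: [-0.1, 0.1, -0.6]
grip_width: 0.0001
```

send_rows(increments=[[[-0.001, 0.001, 0, 0], [-0.001, 0.001, 0, 0], [0, 0, 0.001, 0], [0, 0, 0.001, 0], [0, 0, 0.001, 0], [0, 0, 0.001, 0], [0, 0, 0.001, 0], [0, 0, 0.001, 0]]])

```text
clock: 3.45
eef_pos: [0.4831, -0.1317, 0.0906]
tool_rot: [0.841, -0.54, 0.004, 0.0]
ft_force: [-1.5, 0.6, 3.7]
grip_width: -0.0002
```

send_rows(increments=[[[0, 0, 0.001, 0], [0, 0, 0.001, 0], [0, 0, 0.001, 0], [0, 0, 0.001, 0], [0, 0, 0.0005, 0], [0, 0, 0, 0], [0, 0, 0, 0], [0, 0, 0, 0]]])

```text
clock: 4.25
eef_pos: [0.4831, -0.1316, 0.0863]
tool_rot: [0.841, -0.54, 0.004, 0.0]
ft_force: [-1.4, 1.0, 4.0]
grip_width: 0.0001
```

send_rows(increments=[[[0, 0, 0.0006, 0], [0, 0, 0.0006, 0], [0, 0, 0, 0], [0, 0, 0, 0], [0, 0, 0, 0], [0, 0, 0, 0], [0, 0, 0, 0], [0, 0, 0, 0]]])

```text
clock: 5.05
eef_pos: [0.483, -0.1316, 0.085]
tool_rot: [0.842, -0.54, 0.004, 0.0]
ft_force: [-2.3, 1.1, 2.9]
grip_width: 0.0
```

send_rows(increments=[[[0, 0, 0.0006, 0], [0, 0, 0.0006, 0], [0, 0, 0, 0], [0, 0, 0, 0], [0, 0, 0, 0], [0, 0, 0, 0], [0, 0, 0, 0], [0, 0, 0, 0]]])

```text
clock: 5.85
eef_pos: [0.4831, -0.1316, 0.0838]
tool_rot: [0.841, -0.54, 0.004, 0.0]
ft_force: [-1.6, -0.0, 4.3]
grip_width: -0.0001
```

send_rows(increments=[[[0, 0, 0.0007, 0], [0, 0, 0.0006, 0], [0, 0, 0, 0], [0, 0, 0, 0], [0, 0, 0, 0], [0, 0, 0, 0], [0, 0, 0, 0], [0, 0, 0, 0]]])

```text
clock: 6.65
eef_pos: [0.4831, -0.1316, 0.0824]
tool_rot: [0.841, -0.54, 0.004, 0.0]
ft_force: [-1.0, -0.1, 3.8]
grip_width: 0.0001
```

send_rows(increments=[[[0, 0, 0, 0], [0, 0, 0, 0], [0, 0, 0.0007, 0], [0, 0, 0.0006, 0], [0, 0, 0, 0], [0, 0, 0, 0], [0, 0, 0, 0], [0, 0, 0, 0]]])

```text
clock: 7.45
eef_pos: [0.4831, -0.1316, 0.081]
tool_rot: [0.841, -0.54, 0.004, 0.0]
ft_force: [-1.8, 0.4, 3.9]
grip_width: -0.0004
```

send_rows(increments=[[[0, 0, 0.0006, 0], [0, 0, 0.0006, 0], [0, 0, 0, 0], [0, 0, 0, 0], [0, 0, 0, 0], [0, 0, 0, 0], [0, 0, 0, 0], [0, 0, 0, 0]]])

```text
clock: 8.25
eef_pos: [0.4831, -0.1316, 0.0798]
tool_rot: [0.841, -0.54, 0.004, 0.0]
ft_force: [-1.6, 0.9, 4.0]
grip_width: 0.0001
```

send_rows(increments=[[[0, 0, 0.0006, 0], [0, 0, 0.0006, 0], [0, 0, 0, 0], [0, 0, 0, 0], [0, 0, 0, 0], [0, 0, 0, 0], [0, 0, 0, 0], [0, 0, 0, 0]]])

```text
clock: 9.05
eef_pos: [0.4831, -0.1316, 0.0785]
tool_rot: [0.841, -0.54, 0.004, 0.0]
ft_force: [-1.7, 0.3, 4.8]
grip_width: 0.0
```

send_rows(increments=[[[0, 0, 0.0006, 0], [0, 0, 0.0006, 0], [0, 0, 0, 0], [0, 0, 0, 0], [0, 0, 0, 0], [0, 0, 0, 0], [0, 0, 0, 0], [0, 0, 0, 0]]])

```text
clock: 9.85
eef_pos: [0.4831, -0.1316, 0.0772]
tool_rot: [0.841, -0.54, 0.004, 0.0]
ft_force: [-2.2, 1.1, 4.6]
grip_width: 0.0002
```

send_rows(increments=[[[0, 0, 0.0006, 0], [0, 0, 0.0006, 0], [0, 0, 0, 0], [0, 0, 0, 0], [0, 0, 0, 0], [0, 0, 0, 0], [0, 0, 0, 0], [0, 0, 0, 0]]])

```text
clock: 10.65
eef_pos: [0.4831, -0.1317, 0.0759]
tool_rot: [0.841, -0.54, 0.004, 0.0]
ft_force: [-1.1, 1.0, 5.7]
grip_width: -0.0001
```

send_rows(increments=[[[0, 0, 0.0006, 0], [0, 0, 0.0005, 0], [0, 0, 0, 0], [0, 0, 0, 0], [0, 0, 0, 0], [0, 0, 0, 0], [0, 0, 0, 0], [0, 0, 0, 0]]])

```text
clock: 11.45
eef_pos: [0.4831, -0.1317, 0.0754]
tool_rot: [0.841, -0.54, 0.005, 0.0]
ft_force: [-1.3, 0.1, 5.1]
grip_width: -0.0002
```

send_rows(increments=[[[0, 0, 0.0005, 0], [0, 0, 0.0005, 0], [0, 0, 0, 0], [0, 0, 0, 0], [0, 0, 0, 0], [0, 0, 0, 0], [0, 0, 0, 0], [0, 0, 0, 0]]])

```text
clock: 12.25
eef_pos: [0.4831, -0.1316, 0.0754]
tool_rot: [0.842, -0.54, 0.005, 0.0]
ft_force: [-0.9, 0.3, 4.8]
grip_width: 0.0004
```

send_rows(increments=[[[0, 0, 0, 0], [0, 0, 0, 0], [0, 0, 0, 0], [0, 0, 0, 0], [0, 0, 0, 0], [0, 0, 0, 0], [0, 0, 0.0006, 0], [0, 0, 0.0006, 0]]])

```text
clock: 13.05
eef_pos: [0.4831, -0.1317, 0.0747]
tool_rot: [0.841, -0.54, 0.005, 0.0]
ft_force: [-3.1, 0.9, 9.2]
grip_width: 0.0002
```

The force climbs to 9 N against the end stop at TCP z≈0.0747. Now I release upward.

send_rows(increments=[[[0, 0, -0.005, 0], [0, 0, -0.005, 0], [0, 0, -0.007, 0], [0, 0, -0.008, 0], [0, 0, -0.01, 0], [0, 0, -0.015, 0], [0, 0, -0.02, 0], [0, 0, -0.02, 0]]])

```text
clock: 13.85
eef_pos: [0.4809, -0.1308, 0.1667]
tool_rot: [0.841, -0.54, 0.002, 0.001]
ft_force: [1.5, -0.4, 0.2]
grip_width: -0.0
```

```bash
python3 look.py 3; python3 ring.py w3.npz brass .1055;python3 ring.py w3.npz blue .082
```

```text
13.85 [ 0.48085786 -0.13081262  0.1666657 ] [ 1.48 -0.41  0.18] 
x [ 0.416 -0.909  0.005] y [-0.909 -0.416 -0.001] z [ 0.003 -0.004 -1.   ]
brass px 261.0 199.0 c 0.4875 -0.1296 r 0.0229 res 0.0021
brass px 332.0 71.0 c 0.5807 -0.1348 r 0.0128 res 0.0002
blue px 261.0 185.0 c 0.4832 -0.1317 r 0.037 res 0.0027
```

View pics/w3.png

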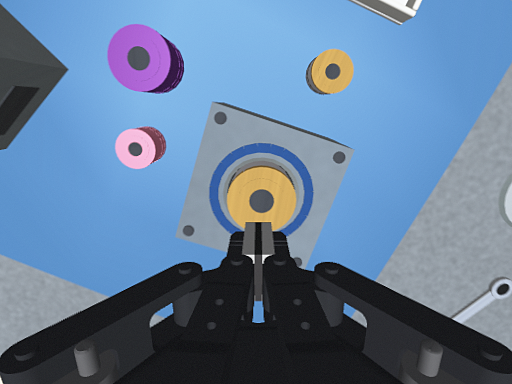

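send_rows(increments=[[[0.001, -0.001, 0, 0], [0.001, -0.001, 0, 0], [0, 0, 0.004, 0], [0, 0, 0.008, 0], [0, 0, 0.01, 0], [0, 0, 0.008, 0], [0, 0, 0.005, 0], [0, 0, 0, 0]]], hand=-1)

```text
clock: 14.7
eef_pos: [0.4842, -0.1322, 0.1298]
tool_rot: [0.841, -0.54, 0.003, 0.001]
ft_force: [-0.3, -0.1, -0.3]
grip_width: 0.0852
```

```bash
python3 look.py 4; python3 ring.py w4.npz brass .1055
```

```text
14.7 [ 0.48424822 -0.13217489  0.12978361] [-0.34 -0.1  -0.3 ] 
x [ 0.416 -0.909  0.006] y [-0.909 -0.416 -0.002] z [ 0.004 -0.005 -1.   ]
brass px 257.0 226.0 c 0.4836 -0.1314 r 0.0248 res 0.0003
brass px 340.0 69.0 c 0.5794 -0.1331 r 0.012 res 0.0002
```

View pics/w4.png

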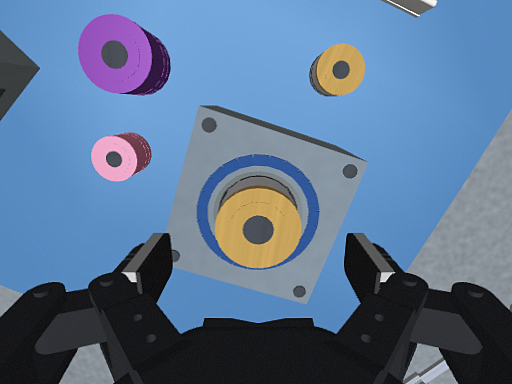

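The cap at (257,226) fits r = 24.8 mm at z = 0.1055, so the cartridge is raised, centred at (0.4836,-0.1314). Next: descend and grip.

send_rows(increments=[[[-0.001, 0, 0.005, 0], [0, 0, 0.008, 0], [0, 0, 0.008, 0], [0, 0, 0.006, 0], [0, 0, 0.004, 0], [0, 0, 0.002, 0], [0, 0, 0, 0], [0, 0, 0, 0]]])

```text
clock: 15.55
eef_pos: [0.4848, -0.1315, 0.0948]
tool_rot: [0.841, -0.54, 0.004, 0.001]
ft_force: [0.6, -0.0, 0.9]
grip_width: 0.0855
```

send_rows(increments=[[[-0.0005, 0.001, 0, 0], [0, 0, 0, 0], [0, 0, 0, 0], [0, 0, 0, 0], [0, 0, 0, 0], [0, 0, 0, 0], [0, 0, 0, 0], [0, 0, 0, 0]]], hand=1)

```text
clock: 16.35
eef_pos: [0.4842, -0.1317, 0.096]
tool_rot: [0.841, -0.54, 0.005, 0.0]
ft_force: [-0.3, 0.1, 0.2]
grip_width: 0.0478
```

send_rows(increments=[[[0, 0, -0.005, 0], [0, 0, -0.008, 0], [0, 0, -0.012, 0], [0, 0, -0.015, 0], [0, 0, -0.015, 0], [0, 0, -0.01, 0], [0, 0, -0.005, 0], [0, 0, 0, 0]]])

```text
clock: 17.15
eef_pos: [0.4833, -0.1313, 0.1699]
tool_rot: [0.841, -0.54, 0.005, 0.001]
ft_force: [0.8, -0.5, -1.9]
grip_width: 0.0483
```

```bash
python3 look.py 5; python3 - <<'E'
from h import *
from workcell import viewer
c=viewer.camera("side"); np.savez("s5.npz",**c); cv2.imwrite("pics/s5.png",cv2.resize(c["image"][100:300,130:350],None,fx=3,fy=3)[:,:,::-1])
E
```

```text
17.15 [ 0.48330576 -0.13132451  0.16991733] [ 0.77 -0.51 -1.87] 
x [ 0.416 -0.909  0.008] y [-0.909 -0.416 -0.004] z [ 0.007 -0.006 -1.   ]
```

View pics/w5.png

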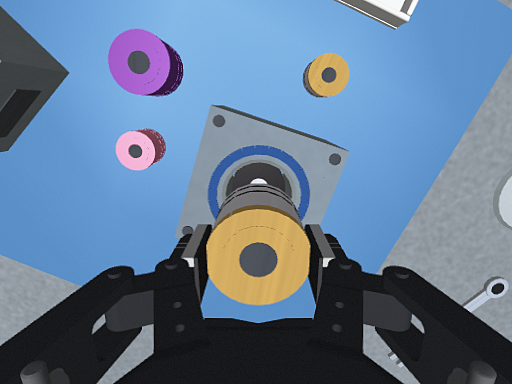

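View pics/s5.png

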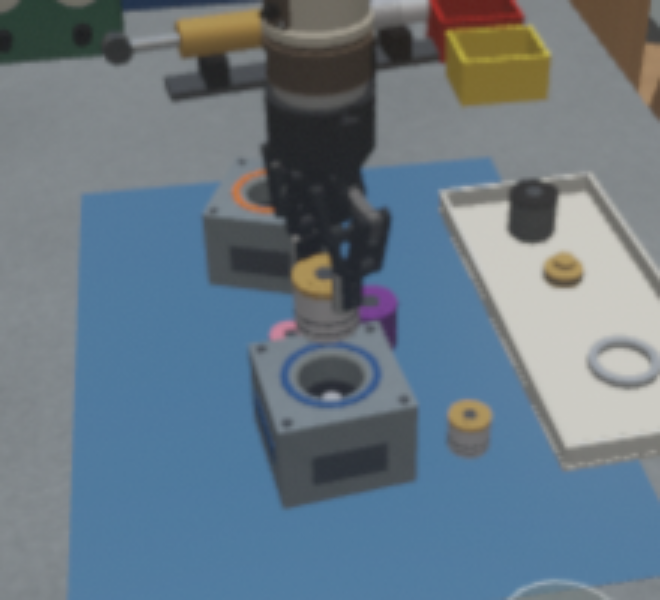

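send_rows(increments=[[[-0.025, -0.004, 0, 0], [-0.037, -0.0065, 0, 0], [-0.042, -0.0065, 0, 0], [-0.042, -0.0065, 0, 0], [-0.042, -0.0065, 0, 0], [-0.042, -0.0065, 0, 0], [-0.03, -0.005, 0, 0], [0, 0, 0, 0]]])

```text
clock: 18.05
eef_pos: [0.4077, 0.1296, 0.1608]
tool_rot: [0.84, -0.543, 0.0, 0.004]
ft_force: [0.8, 0.3, -1.1]
grip_width: 0.048
```

```bash
python3 look.py 6; python3 ring.py w6.npz orange;  python3 ring.py w6.npz brass .179
```

```text
18.05 [0.40766065 0.12959527 0.16080197] [ 0.75  0.25 -1.11] 
x [ 0.411 -0.912  0.004] y [-0.912 -0.411  0.006] z [-0.004 -0.006 -1.   ]
brass px 259.0 252.0 c 0.412 0.1328 r 0.0234 res 0.0006
brass px 269.0 111.0 c 0.4693 0.1542 r 0.0213 res 0.0002
```

View pics/w6.png

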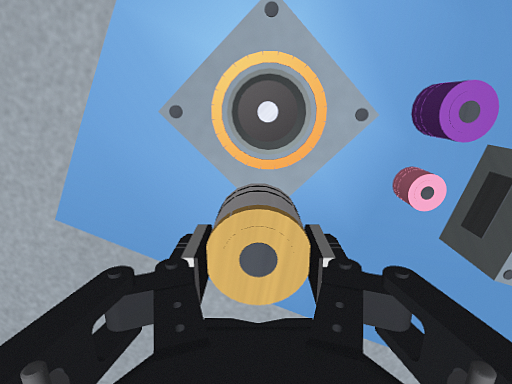

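```bash
python3 ring.py w6.npz brass .082;  python3 ring.py w6.npz brass .170
```

```text
brass px 259.0 252.0 c 0.3616 0.1096 r 0.0435 res 0.0011
brass px 269.0 111.0 c 0.4681 0.1493 r 0.0397 res 0.0003
brass px 259.0 252.0 c 0.4073 0.1307 r 0.0252 res 0.0006
brass px 269.0 111.0 c 0.4692 0.1537 r 0.023 res 0.0002
```

send_rows(increments=[[[0.002, -0.014, 0, 0], [0.002, -0.02, 0, 0], [0.002, -0.02, 0, 0], [0.0015, -0.009, 0, 0], [0, 0, 0.01, 0], [0, 0, 0.01, 0], [0, 0, 0.005, 0], [0, 0, 0, 0]]])

```text
clock: 18.9
eef_pos: [0.4659, 0.1407, 0.1286]
tool_rot: [0.838, -0.546, -0.003, 0.01]
ft_force: [-0.1, 0.1, -1.2]
grip_width: 0.048
```

```bash
python3 look.py 7; python3 ring.py w7.npz brass .142;python3 ring.py w7.npz brass .082;
```

```text
18.9 [0.46587905 0.14068058 0.12857458] [-0.09  0.11 -1.17] 
x [ 0.405 -0.914  0.006] y [-0.914 -0.404  0.019] z [-0.015 -0.013 -1.   ]
brass px 258.0 253.0 c 0.4679 0.1428 r 0.0244 res 0.0007
brass px 240.0 172.0 c 0.49 0.1575 r 0.0238 res 0.0018
brass px 258.0 253.0 c 0.4357 0.1281 r 0.037 res 0.001
brass px 240.0 172.0 c 0.4692 0.1504 r 0.036 res 0.0027
```

View pics/w7.png

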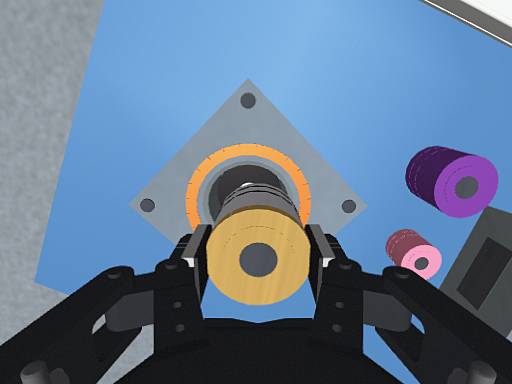

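send_rows(increments=[[[-0.0015, -0.0016, 0, 0], [-0.0015, -0.0016, 0, 0], [-0.0015, -0.0016, 0, 0], [-0.0015, -0.0016, 0, 0], [0, 0, 0, 0], [0, 0, 0, 0], [0, 0, 0, 0], [0, 0, 0, 0]]])

```text
clock: 19.75
eef_pos: [0.4699, 0.1502, 0.1304]
tool_rot: [0.838, -0.545, -0.001, 0.008]
ft_force: [-0.8, -0.4, -1.6]
grip_width: 0.0477
```

```bash
python3 look.py 8; python3 ring.py w8.npz brass .139;python3 ring.py w8.npz brass .082; python3 - <<'E'
from h import *
from workcell import viewer
c=viewer.camera("scene"); np.savez("c8.npz",**c); cv2.imwrite("pics/c8.png",cv2.resize(c["image"][140:270,220:400],None,fx=4,fy=4,interpolation=cv2.INTER_CUBIC)[:,:,::-1])
E
```

```text
19.75 [0.46992071 0.15020832 0.13042539] [-0.81 -0.36 -1.59] 
x [ 0.406 -0.914  0.007] y [-0.914 -0.406  0.015] z [-0.011 -0.012 -1.   ]
brass px 258.0 253.0 c 0.4693 0.1512 r 0.0254 res 0.0007
brass px 248.0 175.0 c 0.491 0.1612 r 0.0232 res 0.0019
brass px 258.0 253.0 c 0.439 0.1373 r 0.0373 res 0.001
brass px 248.0 175.0 c 0.4709 0.1519 r 0.0341 res 0.0028
```

View pics/c8.png

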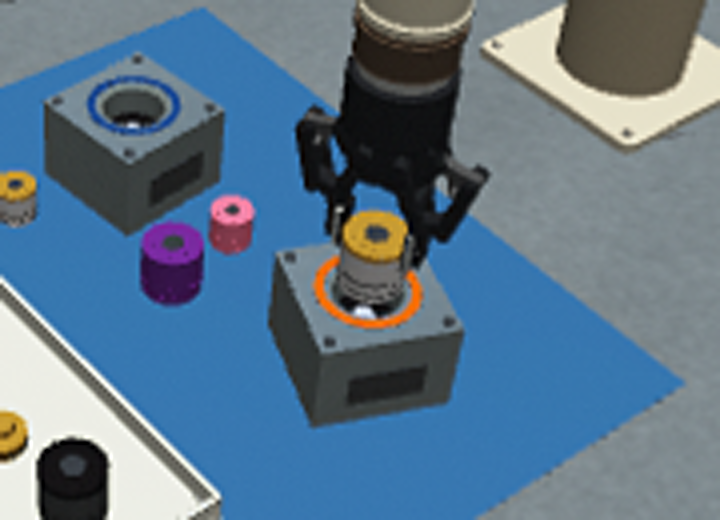

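send_rows(increments=[[[0.0008, 0.0006, 0.002, 0], [0.0004, 0.0004, 0.003, 0], [0, 0, 0.003, 0], [0, 0, 0.003, 0], [0, 0, 0.003, 0], [0, 0, 0, 0], [0, 0, 0, 0], [0, 0, 0, 0]]])

```text
clock: 20.65
eef_pos: [0.4689, 0.148, 0.1146]
tool_rot: [0.838, -0.545, -0.002, 0.009]
ft_force: [0.0, 0.9, -1.4]
grip_width: 0.0483
```

send_rows(increments=[[[0, 0, 0.003, 0], [0, 0, 0.003, 0], [0, 0, 0.003, 0], [0, 0, 0.003, 0], [0, 0, 0.002, 0], [0, 0, 0.001, 0], [0, 0, 0, 0], [0, 0, 0, 0]]])

```text
clock: 21.45
eef_pos: [0.4688, 0.1479, 0.0983]
tool_rot: [0.838, -0.545, -0.002, 0.009]
ft_force: [0.7, 0.2, -2.6]
grip_width: 0.0477
```

send_rows(increments=[[[0, 0, 0.001, 0], [0, 0, 0, 0], [0, 0, 0, 0], [0, 0, 0, 0], [0, 0, 0, 0], [0, 0, -0.005, 0], [0, 0, -0.01, 0], [0, 0, -0.02, 0]]], hand=-1)

```text
clock: 22.25
eef_pos: [0.4684, 0.148, 0.1332]
tool_rot: [0.838, -0.545, -0.003, 0.01]
ft_force: [0.4, -0.5, -0.6]
grip_width: 0.0853
```

```bash
python3 look.py 9; python3 ring.py w9.npz brass .1055;python3 ring.py w9.npz brass .082
```

```text
22.25 [0.46839292 0.14803597 0.13317566] [ 0.35 -0.54 -0.56] 
x [ 0.405 -0.914  0.006] y [-0.914 -0.405  0.019] z [-0.015 -0.013 -1.   ]
brass px 258.0 224.0 c 0.4671 0.1483 r 0.0251 res 0.0003
brass px 244.0 166.0 c 0.481 0.1574 r 0.027 res 0.0025
brass px 258.0 224.0 c 0.4573 0.1437 r 0.0288 res 0.0003
brass px 244.0 166.0 c 0.4733 0.1542 r 0.0311 res 0.0029
```

View pics/w9.png

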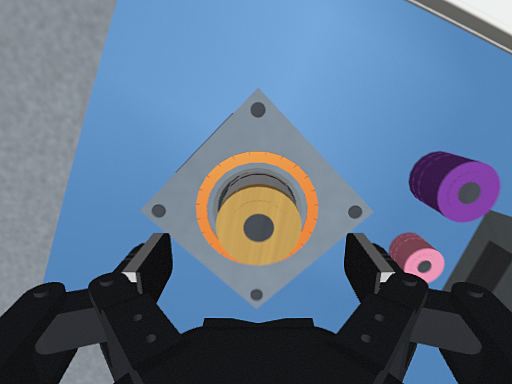

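send_rows(increments=[[[-0.0007, 0, 0, 0], [0, 0, 0, 0], [0, 0, 0, 0], [0, 0, 0, 0], [0, 0, 0, 0], [0, 0, 0.004, 0], [0, 0, 0.004, 0], [0, 0, 0.003, 0]]], hand=1)

```text
clock: 23.1
eef_pos: [0.4708, 0.1495, 0.1259]
tool_rot: [0.838, -0.545, 0.0, 0.006]
ft_force: [-0.6, -1.0, 0.6]
grip_width: -0.0001
```

send_rows(increments=[[[-0.0004, 0.0012, 0, 0], [-0.0003, 0.001, 0.002, 0], [0, 0, 0.002, 0], [0, 0, 0.002, 0], [0, 0, 0.002, 0], [0, 0, 0.002, 0], [0, 0, 0.002, 0], [0, 0, 0.002, 0]]])

```text
clock: 23.9
eef_pos: [0.4679, 0.1491, 0.1111]
tool_rot: [0.838, -0.545, -0.0, 0.006]
ft_force: [-1.4, -0.9, 3.7]
grip_width: -0.0
```

send_rows(increments=[[[0, 0, 0.002, 0], [0, 0, 0.002, 0], [0, 0, 0.002, 0], [0, 0, 0.002, 0], [0, 0, 0.002, 0], [0, 0, 0.002, 0], [0, 0, 0.002, 0], [0, 0, 0.001, 0]]])

```text
clock: 24.7
eef_pos: [0.4678, 0.149, 0.0954]
tool_rot: [0.838, -0.545, 0.0, 0.006]
ft_force: [-1.6, -0.4, 3.5]
grip_width: -0.0003
```

send_rows(increments=[[[0, 0, 0.001, 0], [0, 0, 0.001, 0], [0, 0, 0.001, 0], [0, 0, 0.001, 0], [0, 0, 0.001, 0], [0, 0, 0.001, 0], [0, 0, 0.001, 0], [0, 0, 0, 0]]])

```text
clock: 25.5
eef_pos: [0.4678, 0.149, 0.0877]
tool_rot: [0.838, -0.545, 0.0, 0.006]
ft_force: [-0.8, -0.8, 3.2]
grip_width: 0.0003
```

Now small steps, with the push in the last rows so the force is read while pushing.

send_rows(increments=[[[0, 0, 0, 0], [0, 0, 0, 0], [0, 0, 0, 0], [0, 0, 0, 0], [0, 0, 0, 0], [0, 0, 0, 0], [0, 0, 0.0006, 0], [0, 0, 0.0006, 0]]])

```text
clock: 26.3
eef_pos: [0.4678, 0.149, 0.0865]
tool_rot: [0.838, -0.545, 0.0, 0.006]
ft_force: [-1.7, -0.7, 3.7]
grip_width: -0.0002
```

send_rows(increments=[[[0, 0, 0, 0], [0, 0, 0, 0], [0, 0, 0, 0], [0, 0, 0, 0], [0, 0, 0, 0], [0, 0, 0, 0], [0, 0, 0.0006, 0], [0, 0, 0.0006, 0]]])

```text
clock: 27.1
eef_pos: [0.4678, 0.149, 0.0852]
tool_rot: [0.838, -0.545, 0.0, 0.006]
ft_force: [-0.9, -1.5, 3.1]
grip_width: 0.0002
```

send_rows(increments=[[[0, 0, 0, 0], [0, 0, 0, 0], [0, 0, 0, 0], [0, 0, 0, 0], [0, 0, 0, 0], [0, 0, 0, 0], [0, 0, 0.0006, 0], [0, 0, 0.0006, 0]]])

```text
clock: 27.9
eef_pos: [0.4678, 0.149, 0.0839]
tool_rot: [0.838, -0.545, 0.0, 0.006]
ft_force: [-1.2, -0.2, 4.6]
grip_width: -0.0
```

send_rows(increments=[[[0, 0, 0, 0], [0, 0, 0, 0], [0, 0, 0, 0], [0, 0, 0, 0], [0, 0, 0, 0], [0, 0, 0, 0], [0, 0, 0.0006, 0], [0, 0, 0.0006, 0]]])

```text
clock: 28.7
eef_pos: [0.4678, 0.149, 0.0826]
tool_rot: [0.838, -0.545, 0.0, 0.006]
ft_force: [-1.4, -0.7, 4.7]
grip_width: -0.0002
```

send_rows(increments=[[[0, 0, 0, 0], [0, 0, 0, 0], [0, 0, 0, 0], [0, 0, 0, 0], [0, 0, 0, 0], [0, 0, 0, 0], [0, 0, 0.0006, 0], [0, 0, 0.0006, 0]]])

```text
clock: 29.5
eef_pos: [0.4679, 0.149, 0.0814]
tool_rot: [0.838, -0.545, 0.0, 0.006]
ft_force: [-1.4, -0.2, 5.3]
grip_width: -0.0003
```

send_rows(increments=[[[0, 0, 0, 0], [0, 0, 0, 0], [0, 0, 0, 0], [0, 0, 0, 0], [0, 0, 0, 0], [0, 0, 0, 0], [0, 0, 0.0006, 0], [0, 0, 0.0006, 0]]])

```text
clock: 30.3
eef_pos: [0.4678, 0.149, 0.0802]
tool_rot: [0.838, -0.545, 0.0, 0.006]
ft_force: [-1.5, -0.3, 5.0]
grip_width: -0.0001
```

send_rows(increments=[[[0, 0, 0, 0], [0, 0, 0, 0], [0, 0, 0, 0], [0, 0, 0, 0], [0, 0, 0, 0], [0, 0, 0, 0], [0, 0, 0.0006, 0], [0, 0, 0.0006, 0]]])

```text
clock: 31.1
eef_pos: [0.4678, 0.149, 0.0789]
tool_rot: [0.838, -0.545, 0.0, 0.006]
ft_force: [-1.4, -0.8, 4.7]
grip_width: -0.0
```

send_rows(increments=[[[0, 0, 0, 0], [0, 0, 0, 0], [0, 0, 0, 0], [0, 0, 0, 0], [0, 0, 0, 0], [0, 0, 0, 0], [0, 0, 0.0006, 0], [0, 0, 0.0006, 0]]])

```text
clock: 31.9
eef_pos: [0.4678, 0.1491, 0.0776]
tool_rot: [0.838, -0.545, 0.0, 0.006]
ft_force: [-2.1, -0.5, 6.3]
grip_width: -0.0002
```

send_rows(increments=[[[0, 0, 0, 0], [0, 0, 0, 0], [0, 0, 0, 0], [0, 0, 0, 0], [0, 0, 0, 0], [0, 0, 0, 0], [0, 0, 0.0006, 0], [0, 0, 0.0006, 0]]])

```text
clock: 32.7
eef_pos: [0.4679, 0.1491, 0.0771]
tool_rot: [0.838, -0.545, 0.0, 0.005]
ft_force: [-2.5, -0.7, 9.1]
grip_width: -0.0005
```

send_rows(increments=[[[0, 0, 0, 0], [0, 0, 0, 0], [0, 0, 0, 0], [0, 0, 0, 0], [0, 0, 0, 0], [0, 0, 0, 0], [0, 0, 0.0006, 0], [0, 0, 0.0006, 0]]])

```text
clock: 33.5
eef_pos: [0.4678, 0.1491, 0.0771]
tool_rot: [0.838, -0.545, 0.0, 0.005]
ft_force: [-3.0, -1.3, 9.2]
grip_width: -0.0
```

The force is about 9 N and the position has stalled at 0.0771, so this is the end stop. Release slowly.

send_rows(increments=[[[0, 0, -0.002, 0], [0, 0, -0.003, 0], [0, 0, -0.004, 0], [0, 0, -0.005, 0], [0, 0, -0.01, 0], [0, 0, -0.02, 0], [0, 0, -0.04, 0], [0, 0, -0.04, 0]]])

```text
clock: 34.3
eef_pos: [0.4644, 0.1487, 0.1994]
tool_rot: [0.838, -0.545, -0.004, 0.011]
ft_force: [1.5, 0.2, 0.4]
grip_width: -0.0
```

send_rows(increments=[[[0.02, 0.04, 0, 0], [0.02, 0.04, 0, 0], [0.02, 0.04, 0, 0], [0, 0, 0, 0], [0, 0, 0, 0], [0, 0, 0, 0], [0, 0, 0, 0], [0, 0, 0, 0]]])

```text
clock: 35.1
eef_pos: [0.3852, 0.0453, 0.2129]
tool_rot: [0.839, -0.544, 0.005, 0.003]
ft_force: [0.4, -0.4, 0.3]
grip_width: 0.0004
```

```bash
python3 look.py 10; python3 ring.py w10.npz brass .082; python3 - <<'E'
from h import *
from workcell import viewer
for n in ("scene","side"):
    c=viewer.camera(n); np.savez(n+"10.npz",**c)
    cr=c["image"][130:310,140:380] if n=="scene" else c["image"][140:280,140:380]
    cv2.imwrite(f"pics/{n}10.png",cv2.resize(cr,None,fx=3,fy=3,interpolation=cv2.INTER_CUBIC)[:,:,::-1])
E
```

```text
35.1 [0.38519001 0.04533508 0.21292126] [ 0.35 -0.37  0.29] 
x [ 0.408 -0.913  0.011] y [-0.913 -0.408 -0.   ] z [ 0.005 -0.01  -1.   ]
brass px 504.0 63.0 c 0.5691 -0.1087 r 0.0108 res 0.0035
brass px 185.0 44.0 c 0.4674 0.1478 r 0.0248 res 0.0002
brass px 183.0 46.0 c 0.4674 0.1492 r 0.0368 res 0.0029
```

View pics/w10.png

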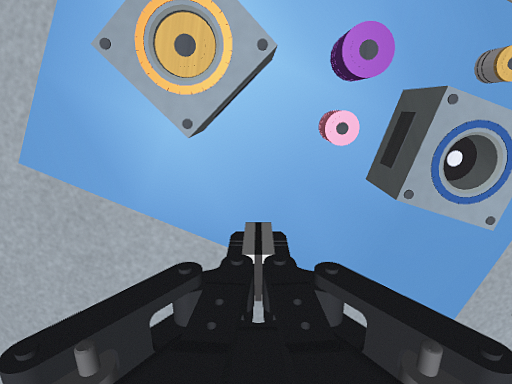

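View pics/scene10.png

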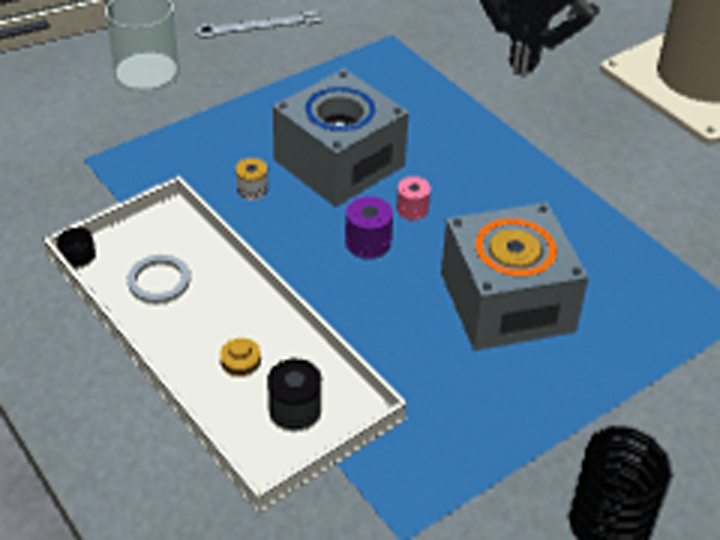

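View pics/side10.png

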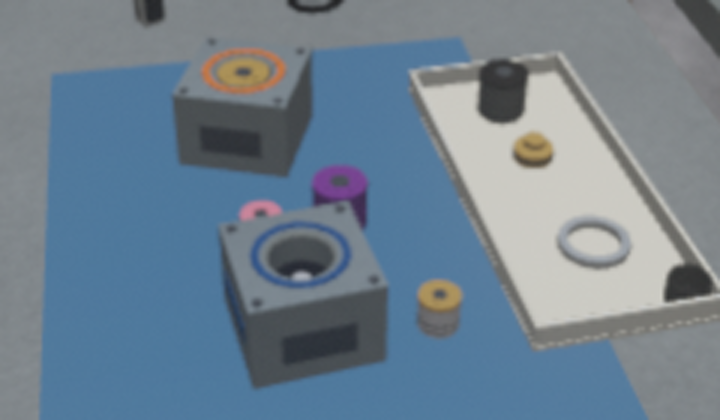

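```bash
python3 - <<'E'
from h import *
c=dict(np.load("w10.npz"))
print(depthpts(c,[[445,165],[460,175],[466,150],[455,158],[185,20],[205,50]]).round(4))
from workcell import order; print(order.job_done())
E
```

```text
[[ 0.4732 -0.127   0.0555]
 [ 0.471  -0.1484  0.0548]
 [ 0.4953 -0.1382  0.0558]
 [ 0.4838 -0.1334  0.0543]
 [ 0.4853  0.1546  0.0805]
 [ 0.4706  0.1313  0.0805]]
the job is handed in; nothing more can be done
None
```

The brass-capped cartridge is now locked down in the orange-ringed nest, and the blue-ringed nest is empty and raised. I handed the job in at about 35 s on the clock, with the gripper well clear.

- **Blue nest:** I pressed the cartridge to the end stop once, with a highest force reading of 9.2 N, and it rose. I then gripped it and lifted it out.
- **Orange nest:** I set the cartridge on the raised seat, let go, and pressed it down with closed fingers to the end stop. The highest reading was 9.2 N, and the position stalled there on two pushes.

**Last checks:**
- The cap in the orange nest fits a 24.8 mm radius at the block-top height and reads about z = 0.0805, so it is flush and locked.
- The blue seat reads z ≈ 0.055, against 0.0555 expected when raised, and the bore is empty in all three camera views.
- The other parts look undisturbed where the final views show them; I did not measure their positions.

**What disagreed:**
- At the blue nest's end stop, two readings showed only about 5 N because the force fell off while the arm held still. A third reading, taken while pushing, showed the climb to 9.2 N.
- The tool tilted by up to about 1° along the way, and the cartridge still went into the bore without any rise in force.

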